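# Count along the filter rack and slide the UV filter into the third gap

### The job

Starting at the rail end with the orange cap, run a fingertip along the top of the filter rack's rail so that it bends the spring tabs in turn, beginning with the tab next to the cap, until you have reached the third gap; do not bend any tab beyond the one on that gap's far side. Then push the silver UV filter that lies in front of the rack across the shelf with your fingertips, flat and never lifted, into that third gap until it is fully home against the rail. Leave the other things where they are and draw your hand clear.

Things in the scene. Friction and masses are not known exactly. Their poses are not given: they have to be found in the camera images.
- rack: plywood filter rack, fixed to the black shelf. Origin on the shelf, mid-line of the divider noses (open front, towards the robot). x points into the gaps, y along the rail, z up. Seven dividers 8 mm thick, 14 mm high, noses at x = 0, at y = 0, +-54, +-108, +-162 mm. Between them six gaps 46 mm wide, centred at y = +-27, +-81, +-135 mm, floor = the shelf, closed by the rail's face at x = 45 mm
- rail_mid (a point): middle of the rail's top face, rack x = 52.5 mm, y = 0, 26 mm above the shelf. The rail is 15 mm thick (rack x = 45 to 60 mm), 364 mm long. Seven white spring tabs stand on it, one in line with each divider: 20 mm wide along x, 3 mm thick along y, 30 mm tall (tops 56 mm above the shelf)
- orange_cap: orange round cap, 28 mm diameter, 26 mm high, fixed to one end of the rail, flush with its top, at rack x = 52.5 mm, y = +192 or -192 mm (a grey one is at the other end). Counting starts at the orange cap. Origin: centre of its underside
- uv_filter: loose UV filter lying flat on the shelf in front of the rack: a disc 40 mm in diameter and 9 mm high, silver ring with pale glass, about 30 g. Origin: centre of its underside; z up. Fully home in a gap its centre is at rack x = 25 mm, in the middle of the gap give or take 3 mm
- tab0 (a joint): spring tab at rack y = +162 mm, hinged at its foot (26 mm above the shelf) about the rack's x axis: 0 upright, positive when its top is bent towards rack -y, negative towards +y; it gives up to 1.35 rad either way. Soft (0.03 N m/rad, about 1 N at the fingertip), springs back upright at once
- tab1 (a joint): spring tab at rack y = +108 mm, hinged at its foot (26 mm above the shelf) about the rack's x axis: 0 upright, positive when its top is bent towards rack -y, negative towards +y; it gives up to 1.35 rad either way. Soft (0.03 N m/rad, about 1 N at the fingertip), springs back upright at once
- tab2 (a joint): spring tab at rack y = +54 mm, hinged at its foot (26 mm above the shelf) about the rack's x axis: 0 upright, positive when its top is bent towards rack -y, negative towards +y; it gives up to 1.35 rad either way. Soft (0.03 N m/rad, about 1 N at the fingertip), springs back upright at once
- tab3 (a joint): spring tab at rack y = +0 mm, hinged at its foot (26 mm above the shelf) about the rack's x axis: 0 upright, positive when its top is bent towards rack -y, negative towards +y; it gives up to 1.35 rad either way. Soft (0.03 N m/rad, about 1 N at the fingertip), springs back upright at once
- tab4 (a joint): spring tab at rack y = -54 mm, hinged at its foot (26 mm above the shelf) about the rack's x axis: 0 upright, positive when its top is bent towards rack -y, negative towards +y; it gives up to 1.35 rad either way. Soft (0.03 N m/rad, about 1 N at the fingertip), springs back upright at once
- tab5 (a joint): spring tab at rack y = -108 mm, hinged at its foot (26 mm above the shelf) about the rack's x axis: 0 upright, positive when its top is bent towards rack -y, negative towards +y; it gives up to 1.35 rad either way. Soft (0.03 N m/rad, about 1 N at the fingertip), springs back upright at once
- tab6 (a joint): spring tab at rack y = -162 mm, hinged at its foot (26 mm above the shelf) about the rack's x axis: 0 upright, positive when its top is bent towards rack -y, negative towards +y; it gives up to 1.35 rad either way. Soft (0.03 N m/rad, about 1 N at the fingertip), springs back upright at once
- blue_filter: bystander: blue filter, 40 mm disc 9 mm high, loose, home in the gap at rack y = +135 mm. Origin: centre of its underside
- green_filter: bystander: green filter, 40 mm disc 9 mm high, loose, home in the gap at rack y = -135 mm. Origin: centre of its underside
- teleconverter: bystander: silver and black teleconverter, upright cylinder 63 mm in diameter, 43 mm high, loose, left of the work. Origin: centre of its underside
- blower: bystander: teal hard silicone blower, bulb 58 mm in diameter standing with its nozzle up, 115 mm high, loose, right of the work. Origin: centre of its underside
- level: bystander: small grey hot-shoe level with a yellow-green vial, 20 x 20 x 16 mm, loose, beyond the rack. Origin: centre of its underside
- card_case: bystander: red memory card case, 55 x 85 x 16 mm, loose, beyond the rack. Origin: centre of its underside
- lens_holder: bystander: fixed vertical lens holder with a steel spring clip and a black lens in it, 90 x 90 mm foot, 140 mm high, left of the rack. Origin: centre of its underside

How it is judged:
By the outcome, as a careful person would: the job done as asked, in the order asked, and still so for the second after the job is handed in, with the robot touching nothing.
It also fails if it takes over 54 s, if anything falls off the work surface, if the arm or the gripper's body presses on something with over 40 N, if the wrist force passes 120 N, or if a joint passes its speed limit or range.

### The arm

A 7-joint arm with a two-finger parallel gripper is mounted at the origin on the work surface. World frame = base frame: x ahead of the robot, y to its left, z up, the work surface at z = 0. Lengths are in m, angles in rad, forces in N, time in s.
With the tool pointing down it reaches from about 0.35 to 0.9 m from the base axis. Payload 8.1 kg.
Tool frame: the origin (TCP) lies on the centre line of the jaws, within the pads' length; the fingertips stand arm.tip_extent ahead of it and the grasp point (between the pads) lies 3 mm ahead of it (arm.tip_extent is the distance from the TCP to the fingertips, in m); y points along the fingers, z is the direction in which the jaws open and shut, and the axes are right-handed (so a half turn about y gives the same grasp; the last joint's range is limited). The gripper opens to 92 mm and grips with 3 to 60 N. Pads are 19 mm wide; open, the fingers measure 130 mm over their backs; the gripper's body (75 mm by 190 mm) begins 47 mm behind the grasp point.
Start: joints at [-1.207, 0.434, 0.025, 1.573, -0.012, 1.134, -0.075], TCP at [0.281, 0.558, 0.249] pointing down, gripper open.
Joint ranges: [-2.62, 2.62], [-0.44, 2.09], [-1.27, 1.32], [0.08, 2.57], [-1.32, 4.46], [0.12, 2], [-2.74, 2.74]. Speed limits (rad/s): [2.22, 2.22, 3.01, 3.01, 3.14, 3.14, 3.14].

### API

Orientations are given as a rotation vector (axis times angle).
In Python, from cell import observe, get_image, sign_off, boxes_of, place_of, arm gives the robot as it stands.
- The arm moves only by the tool arm_command, never from a script. Its argument "plan" is a list of rows, each a list of 2 entries, a list of its own where there are three numbers: the shift along the tool's x, y, z in m, then the turn, a rotation vector about the tool's x, y, z in degrees. In form: [[[tx, ty, tz], [ax, ay, az]], ...]. A call has 1 to 5 rows; each row is the pose to reach, as a shift and turn from the pose commanded when the call began, along the tool's axes at that moment; what a row does not reach only later rows make up. A row lasts 1/10 s, in which the tool goes at most 50 mm and 8.59 degrees, less where a joint would pass 70% of its speed; a pose out of reach is approached as far as the arm can. A call with a gripper value outside its range is refused whole. "fingers" is the closure, from -1 (fully open) to 1 (shut), set as the call begins (left out, the last holds). The fingers move at their own pace and stop on an object; "squeeze" is the grip in N (left out, the last holds). Time passes only in rows, so rows that repeat a pose let the fingers close. It gives the time, the measured TCP pose, the force and the opening at its end, in the units of the state.
- observe(): the state, without advancing time (a new reading comes with each control period).
- get_image(name): name is "scene" or "top" or "wrist"; returns a dict with "color" (480x640x3 uint8, red, green, blue), "camera_matrix" (3x3 intrinsics, pixels), "world_to_cam" (4x4, takes a point from world to camera coordinates); the wrist camera has in their place "mount" (4x4, takes a point from camera to tool coordinates, whose origin is the TCP and whose axes are the tool frame's). Camera axes: x right, y up, looking along -z (the intrinsics and any distortion apply to the point x, -y, -z); pixel columns grow to the right and rows downward; lengths in m; the calibration is good to about 2 mm. The wrist camera is an equidistant fisheye: a pixel r from the principal point sees the ray r / f radians off the axis. A picture is of the moment at which its call begins: read the wrist's pose just before it. There is no depth.
- sign_off(): hands the job in, once; it reports no verdict.
Trained networks look in a picture, given as the dict that the camera call returned (one of the last four; its "shot" number tells which), for a name from the list of things; names that differ only in an ending like _2 or _b are one class to them, and where a whole thing is asked for, a point or a joint stands for the part that bears it (a point fixed in the world has none). Each returns a list of dicts, best first, with "confidence" (0 to 1); they miss things now and then, are a little off and sometimes report something else, mostly with a low value. They report only what shows in the picture. A call takes as long as a camera call.
- boxes_of(picture, thing): "point" ([column, row] in pixels, amid what is visible of it).
- place_of(picture, thing): "point" ([column, row] in pixels: a listed point, or the origin of a listed thing).
The state is a dict: "clock": time; "joints": joint angles; "dq": joint speeds; "joint_efforts": joint torques, N m; "position": TCP position; "ee_rot": TCP orientation; "force": force on the tool from outside, world axes, zero at the start; "ft_torque": the same for the moment, N m; "width": opening from 0.0 (shut) to 1.0 (fully open).
Only numpy, scipy, OpenCV 4.12 (cv2) and the standard library are available. Lean on these libraries where they do the work, as an engineer would, in place of code of your own. Each camera call takes 0.05 s, during which the arm holds its last target.

## Working session

There is one attempt and no reset: what is moved stays moved. The work goes in short steps, Python scripts to look and compute and a tool call to move; the robot and the scene stay as the last step left them, time stands still between calls to the robot, and variables do not carry over. Pictures are saved under pics/ and viewed, and the job is handed in when it is done.

Besides the shell and the picture viewer there is one more tool, called after "Call:" as a command line: name --argument value ..., lists and objects as JSON in quotes. arm_command: Moves the arm, as the interface text tells. Its arguments: {"type":"object","properties":{"plan":{"type":"array","items":{"type":"array"}},"fingers":{"type":"number"},"squeeze":{"type":"number"}},"required":["plan"]}

```bash
ls; mkdir -p pics; python3 - <<'E'
from cell import *
import cv2
s=observe()
for k,v in s.items(): print(k,v)
print(arm.tip_extent)
for n in("top","scene","wrist"):
    p=get_image(n); cv2.imwrite(f"pics/{n}0.png",p["color"][:,:,::-1]); print({k:v for k,v in p.items() if k!="color"})
    if n!="wrist":
        for t in("rack","rail_mid","orange_cap","uv_filter","blue_filter","green_filter","tab0","tab6","lens_holder","teleconverter","blower"):
            print(n,t,[(r["point"],round(r["confidence"],2)) for r in place_of(p,t)[:2]])
E
```

```text
pics
clock 0.0
joints [-1.2066257   0.4352004   0.02497923  1.5741098  -0.01160262  1.13399354
 -0.07508927]
dq [-4.04988494e-05  6.76972142e-04  2.32530873e-04  1.27289956e-04
 -3.08635932e-05  1.96255853e-03  4.64017656e-05]
joint_efforts [ 7.05928360e-04 -6.67846441e+01  9.85373743e-01 -3.14463830e+01
 -6.06004405e-02  4.28175833e-02  1.58176908e-04]
position [0.28108712 0.55768441 0.24795413]
ee_rot [-1.54118067  0.3663032  -0.36595095]
force [-0.28792214 -0.63792035 -0.06471953]
ft_torque [-0.03922164  0.02801887 -0.06504458]
width 1.000578416635864
0.022
{'camera_matrix': array([[546.21983943,   0.        , 318.23316896],
       [  0.        , 546.21983943, 241.5006423 ],
       [  0.        ,   0.        ,   1.        ]]), 'world_to_cam': array([[-0.01648708, -0.99984556,  0.00608621,  0.02828164],
       [ 0.98292362, -0.0150917 ,  0.18339408, -0.63172733],
       [-0.18327391,  0.00900591,  0.98302063, -1.17057512],
       [ 0.        ,  0.        ,  0.        ,  1.        ]]), 'shot': 1}
top rack [([315.8, 256.1], 0.73)]
top rail_mid [([314.9, 228.7], 0.86)]
top orange_cap [([394.3, 229.7], 0.7)]
top uv_filter [([349.9, 287.2], 0.78)]
top blue_filter [([262.6, 250.3], 0.49), ([375.3, 239.8], 0.39)]
top green_filter [([376.4, 241.8], 0.72)]Traceback (most recent call last):
  File "<stdin>", line 10, in <module>
ValueError: it knows: blower, blue_filter, card_case, green_filter, lens_holder, level, orange_cap, rack, rail_mid, teleconverter, uv_filter
```

```bash
cat > h.py <<'E'
import numpy as np, cv2
from cell import *
from scipy.spatial.transform import Rotation as R
def ray(p,uv):
    K=p["camera_matrix"];T=np.array(p["world_to_cam"])
    d=np.array([(uv[0]-K[0,2])/K[0,0],-(uv[1]-K[1,2])/K[1,1],-1.])
    return -T[:3,:3].T@T[:3,3], T[:3,:3].T@d
def at(p,uv,z):
    o,d=ray(p,uv); return o+d*(z-o[2])/d[2]
def proj(p,X):
    K=p["camera_matrix"];T=np.array(p["world_to_cam"]);c=T[:3,:3]@np.array(X)+T[:3,3]
    return K[0,0]*c[0]/-c[2]+K[0,2], K[1,1]*-c[1]/-c[2]+K[1,2]
E
python3 - <<'E'
from h import *
for n in("top","scene"):
    p=get_image(n); cv2.imwrite(f"pics/{n}0.png",p["color"][:,:,::-1])
    print(p["camera_matrix"],p["world_to_cam"])
    for t in("rack","rail_mid","orange_cap","uv_filter","blue_filter","green_filter","lens_holder","teleconverter","blower","level","card_case"):
        for r in place_of(p,t)[:2]: print(n,t,r["point"],round(r["confidence"],2),at(p,r["point"],0.026 if t=="rail_mid" else 0).round(4))
p=get_image("wrist"); cv2.imwrite("pics/wrist0.png",p["color"][:,:,::-1]);print(p["camera_matrix"],p["mount"])
E
```

```text
[[546.21983943   0.         318.23316896]
 [  0.         546.21983943 241.5006423 ]
 [  0.           0.           1.        ]] [[-0.01648708 -0.99984556  0.00608621  0.02828164]
 [ 0.98292362 -0.0150917   0.18339408 -0.63172733]
 [-0.18327391  0.00900591  0.98302063 -1.17057512]
 [ 0.          0.          0.          1.        ]]
top rack [316.0, 255.2] 0.68 [0.6103 0.0235 0.    ]
top rail_mid [312.8, 230.1] 0.66 [0.6652 0.0301 0.026 ]
top rail_mid [268.1, 177.8] 0.3 [0.7929 0.1337 0.026 ]
top orange_cap [394.0, 228.0] 0.49 [ 0.6728 -0.1625  0.    ]
top orange_cap [320.8, 255.6] 0.43 [0.6092 0.0122 0.    ]
top uv_filter [350.4, 285.8] 0.62 [ 0.5371 -0.0553  0.    ]
top blue_filter [259.9, 250.6] 0.66 [0.6233 0.1551 0.    ]
top blue_filter [349.3, 283.0] 0.39 [ 0.5437 -0.053   0.    ]
top green_filter [373.2, 242.0] 0.71 [ 0.6398 -0.112   0.    ]
top lens_holder [132.3, 240.3] 0.87 [0.6526 0.4554 0.    ]
top teleconverter [171.8, 327.6] 0.91 [0.4478 0.3559 0.    ]
top blower [501.6, 326.0] 0.9 [ 0.4391 -0.4002  0.    ]
top level [364.9, 182.2] 0.67 [ 0.7865 -0.0971  0.    ]
top card_c
[... 859 characters left out ...]
.    ]
scene teleconverter [472.6, 300.9] 0.94 [0.4447 0.3489 0.    ]
scene blower [287.4, 169.8] 0.97 [ 0.434  -0.4064  0.    ]
scene level [240.5, 258.0] 0.43 [ 0.7814 -0.0834  0.    ]
scene card_case [285.9, 307.9] 0.82 [0.7919 0.1309 0.    ]
scene card_case [472.7, 300.5] 0.69 [0.4435 0.3481 0.    ]
[[371.64829954   0.         318.72183338]
 [  0.         371.64829954 238.47819231]
 [  0.           0.           1.        ]] [[ 5.50104325e-04 -9.56467805e-01 -2.91837342e-01 -7.92500939e-02]
 [-3.65148004e-04  2.91837175e-01 -9.56467945e-01 -1.35294579e-01]
 [ 9.99999782e-01  6.32720976e-04 -1.88711418e-04 -5.34096645e-04]
 [ 0.00000000e+00  0.00000000e+00  0.00000000e+00  1.00000000e+00]]
```

```bash
python3 - <<'E'
import cv2
a=cv2.imread("pics/top0.png");cv2.imwrite("pics/topz.png",cv2.resize(a[160:340,220:430],None,fx=3.3,fy=3.3,interpolation=3))
a=cv2.imread("pics/scene0.png");cv2.imwrite("pics/scenez.png",cv2.resize(a[190:330,220:400],None,fx=4,fy=4,interpolation=3))
E
```

```text
(no output)
```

View pics/top0.png

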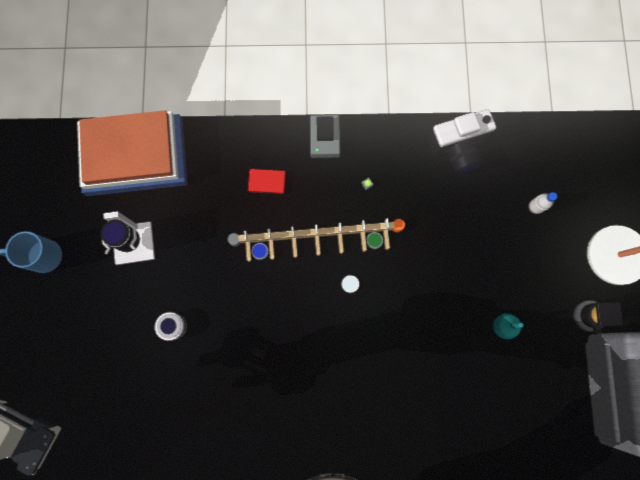

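View pics/topz.png

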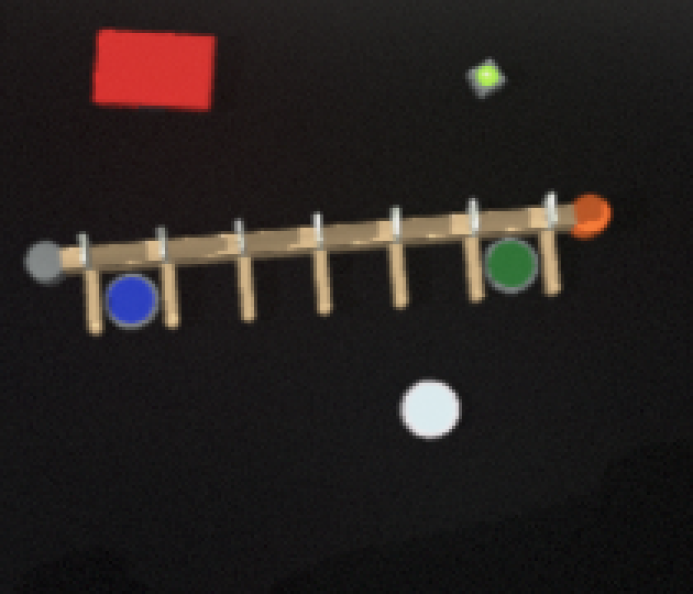

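View pics/scenez.png

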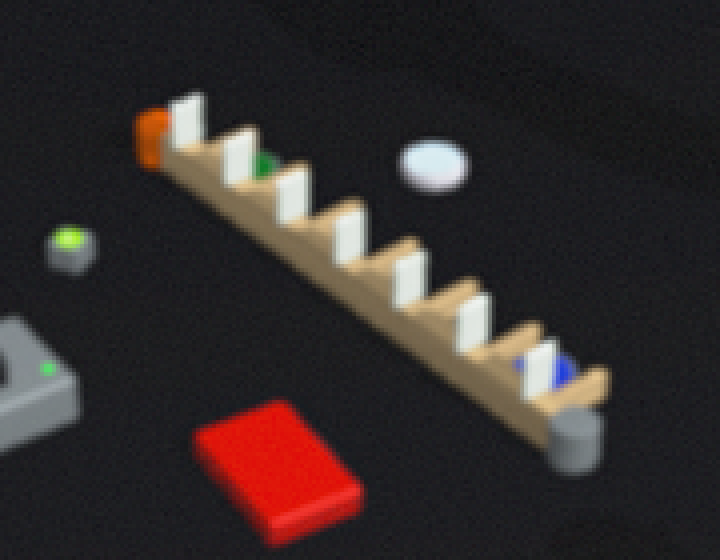

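View pics/wrist0.png

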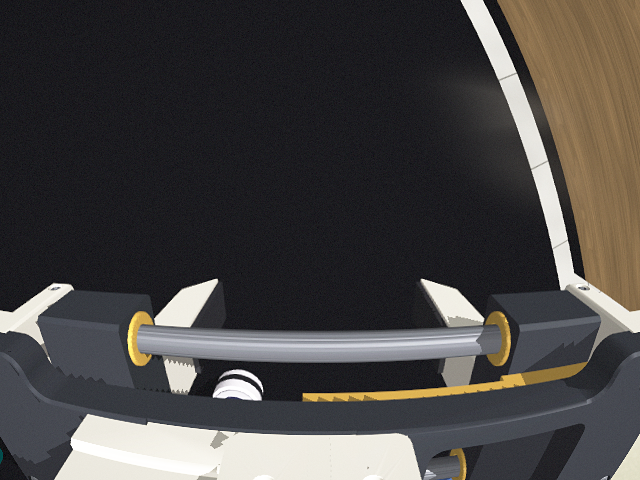

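The orange cap is at the right, rack y=-192, at top-image px ~(399,225). So the third gap is rack y=-27, between tab4 and tab3, and the silver filter sits at px (350,284). Next I'll fit the rack pose.

```bash
cat > fit.py <<'E'
from h import *
from scipy.optimize import least_squares
def blob(im,mask,near,r=14):
    yy,xx=np.mgrid[:480,:640]; m=mask&(np.hypot(xx-near[0],yy-near[1])<r)
    return (xx[m].mean(),yy[m].mean(),int(m.sum()))
def masks(im):
    c=im.astype(int);r,g,b=c[...,0],c[...,1],c[...,2];hsv=cv2.cvtColor(im,cv2.COLOR_RGB2HSV)
    return dict(orange=(r>150)&(b<60)&(g<130)&(r-g>90),white=(r>150)&(g>170)&(b>170),blue=(b>110)&(r<80)&(g<90),green=(g>70)&(r<70)&(b<90),grey=(abs(r-b)<22)&(r>75))
E
python3 - <<'E'
from fit import *
p=get_image("top");q=get_image("scene")
mt=masks(p["color"]);ms=masks(q["color"])
for n,z,a,b in(("orange",.026,(398,226),(258,221)),("grey",.026,(233,239),(363,298)),("white",.009,(350,284),(328,231)),("blue",.009,(260,251),(361,282)),("green",.009,(375,240),(286,231))):
    u=blob(p["color"],mt[n],a); v=blob(q["color"],ms[n],b)
    print(n,np.round(u,1),at(p,u,z).round(4),np.round(v,1),at(q,v,z).round(4))
# rack model: x,y,th, project known points
def W(r,X): c,s=np.cos(r[2]),np.sin(r[2]); return np.array([r[0]+c*X[0]-s*X[1],r[1]+s*X[0]+c*X[1],X[2]])
o=at(p,blob(p["color"],mt["orange"],(398,226)),.026);g=at(p,blob(p["color"],mt["grey"],(233,239)),.026)
d=g-o;print("len",np.hypot(*d[:2]),"th",np.arctan2(-d[0],d[1]),"mid",(o+g)/2)
th=np.arctan2(-d[0],d[1]);m=(o+g)/2;r=[m[0]-.0525*np.cos(th),m[1]-.0525*np.sin(th),th];print(r)
for n,im in(("t",p),("s",q)):
    S=4;a=im["color"][:,:,::-1];x0,y0=(222,200) if n=="t" else (235,190)
    a=cv2.resize(a[y0:y0+120,x0:x0+190],None,fx=S,fy=S,interpolation=3)
    for k in range(-3,4):
        for X in((0,.054*k,.014),(.045,.054*k,.014),(.0525,.054*k,.026),(.0525,.054*k,.056)):
            u,v=proj(im,W(r,X));cv2.circle(a,(int((u-x0+.5)*S),int((v-y0+.5)*S)),2,(0,0,255),-1)
    cv2.imwrite(f"pics/ov_{n}.png",a)
E
```

```text
orange [398.8 224.8  93. ] [ 0.6747 -0.17    0.026 ] [257.8 221.8  46. ] [ 0.6841 -0.1634  0.026 ]
grey [234.9 238.2 130. ] [0.6488 0.2102 0.026 ] [363.2 298.8 194. ] [0.6582 0.2265 0.026 ]
white [350.1 283.5 223. ] [ 0.5414 -0.0541  0.009 ] [328.3 230.6 126. ] [ 0.5446 -0.0479  0.009 ]
blue [259.  250.4 149. ] [0.6224 0.1563 0.009 ] [360.7 281.7  18. ] [0.6109 0.1624 0.009 ]
green [374.3 239.6 132. ] [ 0.6437 -0.1137  0.009 ] [285.8 230.4  22. ] [ 0.6332 -0.1111  0.009 ]
len 0.3811003342227528 th 0.06787768580117257 mid [0.66176213 0.02013331 0.026     ]
[np.float64(0.6093830227258735), np.float64(0.016572471115258988), np.float64(0.06787768580117257)]
```

View pics/ov_t.png

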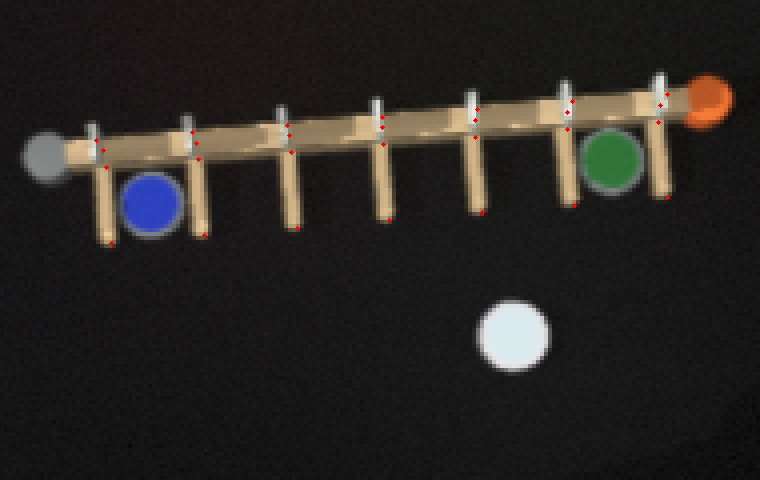

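View pics/ov_s.png

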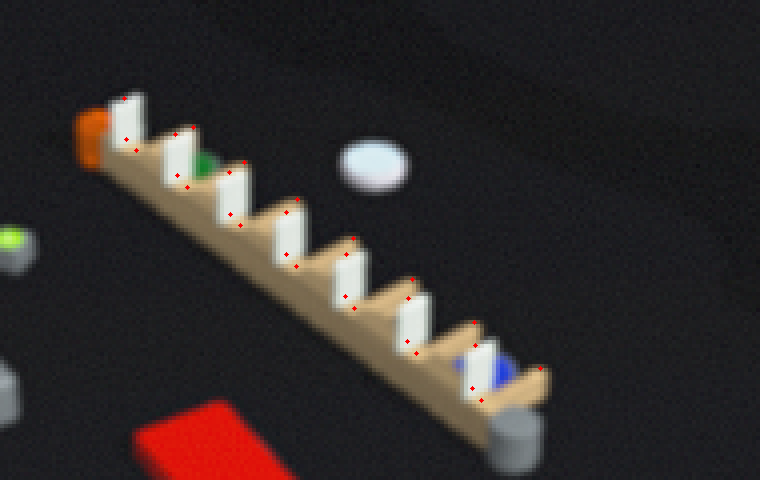

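```bash
python3 - <<'E'
from fit import *
p=get_image("top");q=get_image("scene")
def W(r,X): c,s=np.cos(r[2]),np.sin(r[2]); return np.array([r[0]+c*X[0]-s*X[1],r[1]+s*X[0]+c*X[1],X[2]])
T=[((x/4+221.5,y/4+199.5),(.0625,.054*(3-i),.056)) for i,(x,y) in enumerate(zip((92,187,281,376,471,565,660),(123,115,106,98,90,81,73)))]
T+=[((x/4+221.5,y/4+199.5),(0,.054*(3-i),.0)) for i,(x,y) in enumerate(zip((109,202,296,388,480,573,665),(245,237,230,221,213,205,197)))]
S=[((x/4+234.5,y/4+189.5),(.0425,.054*(i-3)+.0015,.056)) for i,(x,y) in enumerate(((144,93),(196,128),(249,165),(305,206),(366,250),(431,291),(496,340)))]
S+=[((x/4+234.5,y/4+189.5),(.0625,.054*(i-3)+.0015,.026)) for i,(x,y) in enumerate(((111,150),(163,186),(217,223),(273,262),(333,305),(396,352),(463,399)))]
f=lambda r,D,im:np.concatenate([np.subtract(proj(im,W(r,X)),u) for u,X in D])
for nm,F in(("top",lambda r:f(r,T,p)),("scene",lambda r:f(r,S,q)),("both",lambda r:np.r_[f(r,T,p),f(r,S,q)])):
    s=least_squares(F,[.609,.0166,.068]);e=F(s.x).reshape(-1,14//2,2).mean(1) ;print(nm,s.x.round(4),np.sqrt((s.fun**2).mean()).round(2),e.round(2).tolist())
r=s.x
for n,y in(("home3",-.027),): print(W(r,(.025,y,0)))
mt=masks(p["color"]);u=at(p,blob(0,mt["white"],(350,284)),.009)
d=u[:2]-r[:2];c,s_=np.cos(r[2]),np.sin(r[2]);print("uv rack",c*d[0]+s_*d[1],-s_*d[0]+c*d[1])
for n,nr in(("green",(375,240)),("blue",(260,251))):
    u=at(p,blob(0,mt[n],nr),.009);d=u[:2]-r[:2];print(n,c*d[0]+s_*d[1],-s_*d[0]+c*d[1])
print("cap",W(r,(.0525,-.192,.026)), R.from_rotvec(observe()["ee_rot"]).as_matrix().round(3).tolist())
E
```

```text
top [0.611  0.0182 0.0752] 0.35 [[0.25, -0.12], [-0.26, 0.13]]
scene [0.6088 0.0175 0.0719] 0.71 [[-0.79, 0.44], [0.8, -0.4]]
both [0.6102 0.0182 0.0741] 0.63 [[0.29, 0.22], [-0.25, 0.47], [-1.06, 0.8], [0.53, -0.03]]
[ 0.63708996 -0.00684679  0.        ]
uv rack -0.07389117821120945 -0.06702420091519368
green 0.023748923901621748 -0.13413667178116154
blue 0.02241042508578891 0.13683181372992614
cap [ 0.67673536 -0.16935677  0.026     ] [[0.893, 0.0, 0.45], [-0.45, 0.0, 0.893], [0.0, -1.0, 0.0]]
```

```bash
cat > go.py <<'E'
from h import *
import sys
RK=np.array([.6105,.018,.074])
def rack2w(x,y,z):
    c,s=np.cos(RK[2]),np.sin(RK[2]); return np.array([RK[0]+c*x-s*y,RK[1]+s*x+c*y,z])
def w2rack(P):
    c,s=np.cos(RK[2]),np.sin(RK[2]);d=np.array(P)[:2]-RK[:2]; return np.array([c*d[0]+s*d[1],-s*d[0]+c*d[1],P[2]])
# target orientation: tool z = rack x, y = down, x = y cross z
c,s=np.cos(RK[2]),np.sin(RK[2]); zt=np.array([c,s,0]);yt=np.array([0,0,-1.]);RT=np.stack([np.cross(yt,zt),yt,zt],1)
def delta(x,y,ztip,st=None):
    st=st or observe();M=R.from_rotvec(st["ee_rot"]).as_matrix()
    t=M.T@(rack2w(x,y,ztip+.022)-st["position"]); a=R.from_matrix(M.T@RT).as_rotvec(degrees=True)
    print("clock",st["clock"],"rackTCP",(w2rack(st["position"])*1000).round(1),"tip z",round(1000*st["position"][2]-22,1),"F",np.round(st["force"],2),"w",round(st["width"],3))
    print("shift",t.round(4),"turn",a.round(2))
if __name__=="__main__": delta(*map(float,sys.argv[1:4]))
E
python3 go.py .0525 -.195 .12
```

```text
clock 1.8 rackTCP [-288.4  563.   248.7] tip z 226.7 F [-1.07  0.27  0.16] w 1.002
shift [ 0.6825  0.1067 -0.4743] turn [-0.   59.01  0.  ]
```

Call:
arm_command --plan '[[[0.68, 0, -0.475], [0, 59, 0]], [[0.68, 0, -0.475], [0, 59, 0]], [[0.68, 0, -0.475], [0, 59, 0]], [[0.68, 0, -0.475], [0, 59, 0]], [[0.68, 0, -0.475], [0, 59, 0]]]' --fingers 1 --squeeze 10

```text
clock: 2.3
position: [0.4005, 0.3363, 0.249]
ee_rot: [-1.353, 0.949, -0.949]
force: [1.4, 0.7, 1.0]
width: 0.613
```

```bash
python3 go.py .0525 -.195 .12
```

```text
clock 2.3 rackTCP [-185.9  332.9  249. ] tip z 227.0 F [1.41 0.68 0.95] w 0.613
shift [0.5728 0.1067 0.0867] turn [-0.03 15.69 -0.03]
```

Call:
arm_command --plan '[[[0.57, 0, 0.086], [0, 16, 0]], [[0.57, 0, 0.086], [0, 16, 0]], [[0.57, 0, 0.086], [0, 16, 0]], [[0.57, 0, 0.086], [0, 16, 0]], [[0.57, 0, 0.086], [0, 16, 0]]]'

```text
clock: 2.8
position: [0.5213, 0.1174, 0.2491]
ee_rot: [-1.243, 1.153, -1.154]
force: [0.3, 1.3, 0.9]
width: 0.178
```

```bash
python3 go.py .0525 -.195 .12
```

```text
clock 2.8 rackTCP [-81.6 105.7 249.1] tip z 227.1 F [0.3  1.27 0.93] w 0.178
shift [0.3009 0.1071 0.1338] turn [-0.05  0.06 -0.03]
```

Call:
arm_command --plan '[[[0.3, 0.03, 0.134], [0, 0, 0]], [[0.3, 0.03, 0.134], [0, 0, 0]], [[0.3, 0.03, 0.134], [0, 0, 0]], [[0.3, 0.03, 0.134], [0, 0, 0]], [[0.3, 0.03, 0.134], [0, 0, 0]]]'

```text
clock: 3.3
position: [0.6396, -0.1017, 0.2259]
ee_rot: [-1.243, 1.154, -1.154]
force: [0.3, 0.4, 0.8]
width: 0.004
```

Call:
arm_command --plan '[[[0.046, 0.0, 0.02], [0, 0, 0]], [[0.046, 0.0, 0.02], [0, 0, 0]], [[0.046, 0.0, 0.02], [0, 0, 0]]]'

```text
clock: 3.6
position: [0.6621, -0.1463, 0.2255]
ee_rot: [-1.243, 1.156, -1.156]
force: [0.1, -0.1, -0.5]
width: 0.003
```

```bash
python3 go.py .0525 -.195 .038
```

```text
clock 3.6 rackTCP [  39.3 -167.7  225.5] tip z 203.5 F [ 0.14 -0.13 -0.5 ] w 0.003
shift [0.0272 0.1655 0.0134] turn [ 0.04 -0.13  0.03]
```

Call:
arm_command --plan '[[[0.027, 0.0, 0.0134], [0, 0, 0]], [[0.027, 0.05, 0.0134], [0, 0, 0]], [[0.027, 0.1, 0.0134], [0, 0, 0]], [[0.027, 0.1, 0.0134], [0, 0, 0]], [[0.027, 0.1, 0.0134], [0, 0, 0]]]'

```text
clock: 4.1
position: [0.6774, -0.1687, 0.1265]
ee_rot: [-1.245, 1.154, -1.151]
force: [0.1, -0.8, 1.4]
width: 0.004
```

```bash
python3 go.py .0525 -.195 .038; python3 - <<'E'
from h import *
for n in("top","scene","wrist"):
    p=get_image(n);a=p["color"][:,:,::-1]
    if n=="top":a=cv2.resize(a[140:340,200:450],None,fx=3,fy=3)
    if n=="scene":a=cv2.resize(a[100:330,170:420],None,fx=2.5,fy=2.5)
    cv2.imwrite(f"pics/{n}1.png",a)
E
```

```text
clock 4.1 rackTCP [  52.9 -191.1  126.5] tip z 104.5 F [ 0.06 -0.78  1.44] w 0.004
shift [ 0.0039  0.0665 -0.0003] turn [ 0.07  0.14 -0.06]
```

View pics/top1.png

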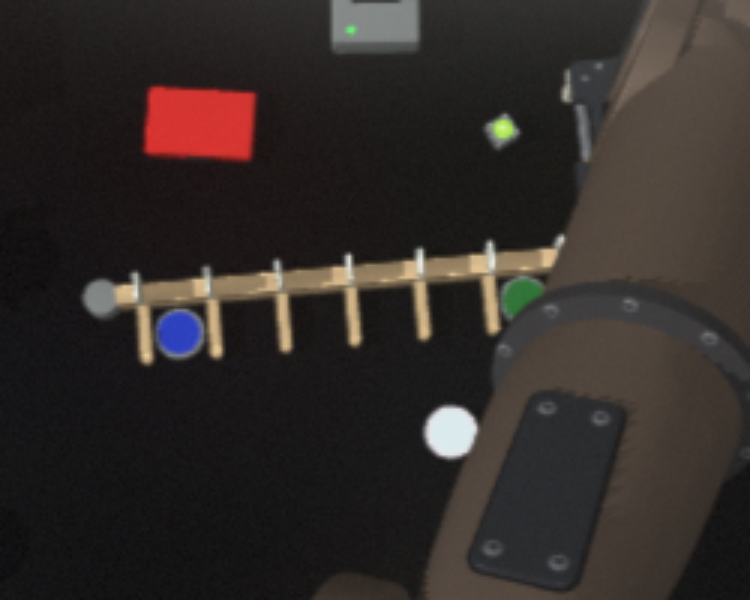

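View pics/scene1.png

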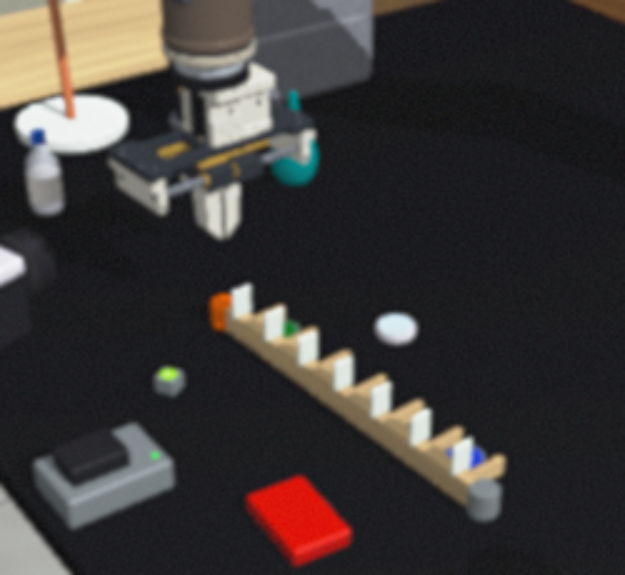

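View pics/wrist1.png

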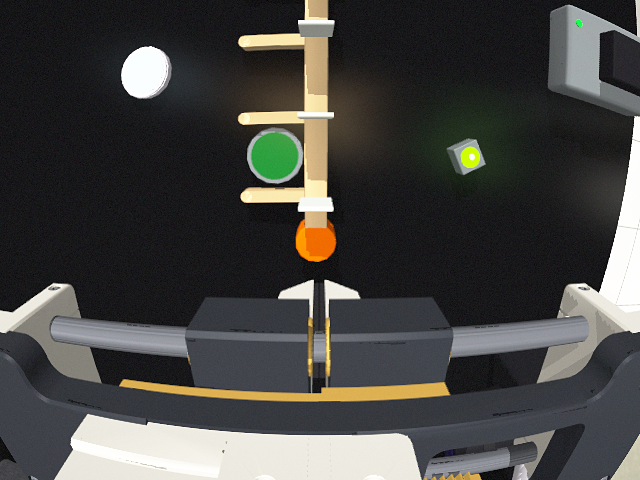

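```bash
cat >> go.py <<'E'
def wproj(p,st,Xw):
    M=R.from_rotvec(st["ee_rot"]).as_matrix();Xt=M.T@(np.array(Xw)-st["position"])
    m=np.array(p["mount"]);c=m[:3,:3].T@(Xt-m[:3,3]);v=np.array([c[0],-c[1],-c[2]])
    K=p["camera_matrix"];rr=np.hypot(v[0],v[1]);a=np.arctan2(rr,v[2])*K[0,0]
    return K[0,2]+a*v[0]/rr,K[1,2]+a*v[1]/rr
def wray(p,st,uv,z):
    K=p["camera_matrix"];d=np.array([uv[0]-K[0,2],uv[1]-K[1,2]])/K[0,0];a=np.hypot(*d);v=np.array([d[0]/a*np.sin(a),d[1]/a*np.sin(a),np.cos(a)])
    M=R.from_rotvec(st["ee_rot"]).as_matrix();m=np.array(p["mount"]);o=M@m[:3,3]+st["position"];w=M@m[:3,:3]@np.array([v[0],-v[1],-v[2]])
    return o+w*(z-o[2])/w[2]
E
python3 - <<'E'
from go import *
st=observe();p=get_image("wrist");a=p["color"][:,:,::-1].copy()
for k in range(-3,0):
    for X in((0,.054*k,.014),(.045,.054*k,.014),(.045,.054*k+.027,.026),(.06,.054*k+.027,.026),(.0425,.054*k,.056),(.0625,.054*k,.056)):
        u,v=wproj(p,st,rack2w(*X));cv2.circle(a,(round(u),round(v)),2,(255,0,255),-1)
cv2.imwrite("pics/wov.png",cv2.resize(a[0:300,100:500],None,fx=2,fy=2))
u=(146,73);print("uv",w2rack(wray(p,st,u,.005)))
E
```

```text
uv [-0.0719207  -0.06649751  0.005     ]
```

View pics/wov.png

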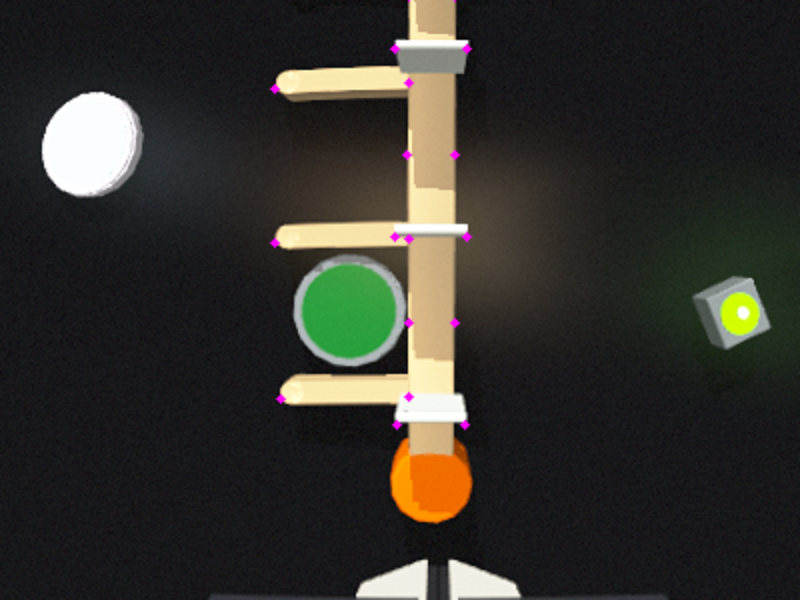

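```bash
sed -i 's/RK=np.array.*/RK=np.array([.6105,.0198,.074])/' go.py; python3 go.py .0525 -.194 .038
```

```text
clock 4.3 rackTCP [  54.4 -194.8  129.2] tip z 107.2 F [ 0.12 -1.42  0.62] w 0.004
shift [-0.0009  0.0692 -0.0022] turn [-0.26  0.07  0.06]
```

Call:
arm_command --plan '[[[-0.001, 0.035, -0.002], [0, 0, 0]], [[-0.001, 0.069, -0.002], [0, 0, 0]], [[-0.001, 0.069, -0.002], [0, 0, 0]]]'

```text
clock: 4.6
position: [0.6735, -0.1683, 0.0545]
ee_rot: [-1.246, 1.158, -1.15]
force: [-0.9, -0.1, -0.9]
width: 0.002
```

```bash
python3 go.py .0525 -.194 .038; python3 - <<'E'
from h import *
for n in("scene",):
    p=get_image(n);a=p["color"][:,:,::-1]
    a=cv2.resize(a[100:330,170:420],None,fx=2.5,fy=2.5)
    cv2.imwrite(f"pics/{n}2.png",a)
E
python3 go.py .0525 -.194 .038
```

```text
clock 4.6 rackTCP [  48.9 -192.3   54.5] tip z 32.5 F [-0.89 -0.12 -0.88] w 0.002
shift [ 0.0017 -0.0055  0.0036] turn [ 0.26  0.06 -0.11]
clock 4.65 rackTCP [  50.2 -193.1   56.9] tip z 34.9 F [-0.06 -0.1   0.45] w 0.003
shift [ 0.0009 -0.0031  0.0023] turn [ 0.11  0.05 -0.04]
```

View pics/scene2.png

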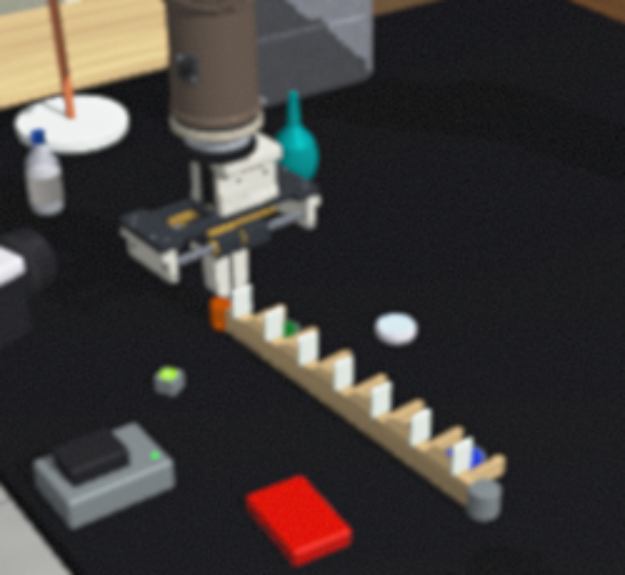

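Call:
arm_command --plan '[[[0, 0, 0], [0, 0, 0]], [[0, 0, 0], [0, 0, 0]]]'

```text
clock: 4.85
position: [0.677, -0.17, 0.0596]
ee_rot: [-1.242, 1.151, -1.157]
force: [0.1, -0.2, 0.5]
width: 0.004
```

```bash
python3 go.py .0525 -.194 .038
```

```text
clock 4.85 rackTCP [  52.3 -194.2   59.6] tip z 37.6 F [ 0.11 -0.19  0.46] w 0.004
shift [-0.0002 -0.0004  0.0002] turn [-0.21  0.04  0.06]
```

Call:
arm_command --plan '[[[-0.012, 0, 0], [0, 0, 0]], [[-0.024, 0, 0], [0, 0, 0]], [[-0.036, 0, 0], [0, 0, 0]], [[-0.048, 0, 0], [0, 0, 0]], [[-0.06, 0, 0], [0, 0, 0]]]'

```text
clock: 5.35
position: [0.671, -0.1079, 0.0572]
ee_rot: [-1.243, 1.154, -1.153]
force: [1.1, -1.1, 1.6]
width: 0.005
```

```bash
python3 - <<'E'
from h import *
for n in("scene",):
    p=get_image(n);a=p["color"][:,:,::-1]
    a=cv2.resize(a[140:310,220:390],None,fx=3.5,fy=3.5)
    cv2.imwrite(f"pics/{n}3.png",a)
E
python3 go.py .0525 -.134 .038
```

```text
clock 5.4 rackTCP [  51.2 -128.9   56.9] tip z 34.9 F [0.83 2.13 0.76] w 0.006
shift [ 0.0051 -0.0031  0.0013] turn [ 0.01  0.22 -0.14]
```

View pics/scene3.png

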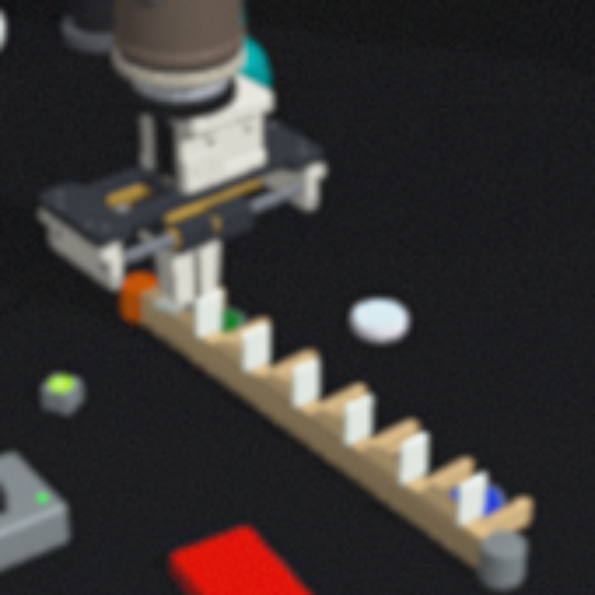

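Call:
arm_command --plan '[[[-0.01, -0.002, 0], [0, 0, 0]], [[-0.02, -0.002, 0], [0, 0, 0]], [[-0.03, -0.002, 0], [0, 0, 0]], [[-0.04, -0.002, 0], [0, 0, 0]], [[-0.05, -0.002, 0], [0, 0, 0]]]'

```text
clock: 5.9
position: [0.6672, -0.0589, 0.059]
ee_rot: [-1.243, 1.154, -1.154]
force: [0.1, -0.6, 1.1]
width: 0.003
```

```bash
python3 go.py .0525 -.084 .038
```

```text
clock 5.9 rackTCP [ 50.7 -82.6  59. ] tip z 37.0 F [ 0.11 -0.64  1.11] w 0.003
shift [ 0.0014 -0.001   0.0018] turn [-0.    0.03 -0.01]
```

Call:
arm_command --plan '[[[-0.01, 0, 0], [0, 0, 0]], [[-0.02, 0, 0], [0, 0, 0]], [[-0.03, 0, 0], [0, 0, 0]], [[-0.04, 0, 0], [0, 0, 0]], [[-0.048, 0, 0], [0, 0, 0]]]'

```text
clock: 6.4
position: [0.6636, -0.0108, 0.059]
ee_rot: [-1.244, 1.154, -1.154]
force: [0.1, 0.8, 0.4]
width: 0.004
```

```bash
python3 go.py .0525 -.036 .038;python3 - <<'E'
from h import *
for n in("scene",):
    p=get_image(n);a=p["color"][:,:,::-1]
    a=cv2.resize(a[140:310,220:390],None,fx=3.5,fy=3.5)
    cv2.imwrite(f"pics/{n}4.png",a)
E
python3 go.py .0525 -.036 .038
```

```text
clock 6.4 rackTCP [ 50.7 -34.4  59. ] tip z 37.0 F [0.15 0.82 0.41] w 0.004
shift [ 0.0016 -0.001   0.0018] turn [-0.    0.06 -0.02]
clock 6.45 rackTCP [ 50.8 -32.5  58.9] tip z 36.9 F [0.26 0.98 1.  ] w 0.006
shift [ 0.0035 -0.0011  0.0017] turn [ 0.01  0.16 -0.09]
```

View pics/scene4.png

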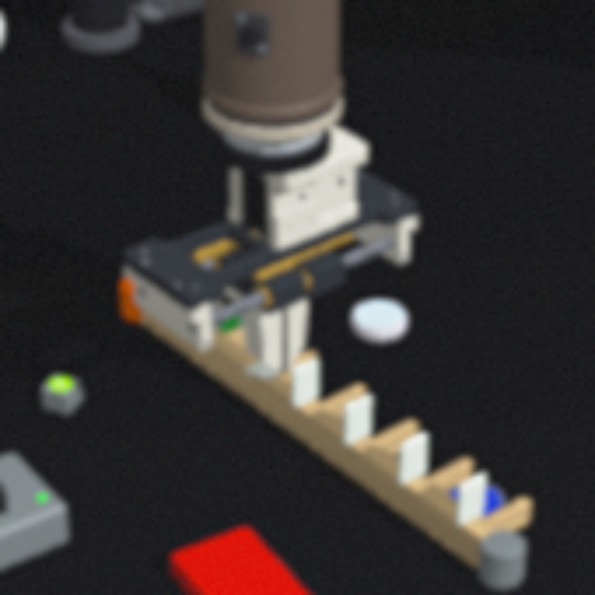

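Call:
arm_command --plan '[[[-0.01, 0, 0], [0, 0, 0]], [[-0.02, 0, 0], [0, 0, 0]], [[-0.028, 0, 0], [0, 0, 0]], [[-0.034, 0, 0], [0, 0, 0]], [[-0.034, 0, 0], [0, 0, 0]]]'

```text
clock: 6.95
position: [0.661, 0.0232, 0.0589]
ee_rot: [-1.244, 1.153, -1.153]
force: [-0.1, 0.1, 1.2]
width: 0.009
```

```bash
python3 - <<'E'
from h import *
for n in("scene",):
    p=get_image(n);a=p["color"][:,:,::-1]
    a=cv2.resize(a[140:310,220:390],None,fx=3.5,fy=3.5)
    cv2.imwrite(f"pics/{n}5.png",a)
E
python3 go.py .0525 -.022 .038
```

```text
clock 7.0 rackTCP [50.7 -1.  59. ] tip z 37.0 F [-0.57 -0.82  2.24] w 0.009
shift [ 0.021  -0.001   0.0018] turn [-0.    0.08 -0.01]
```

View pics/scene5.png

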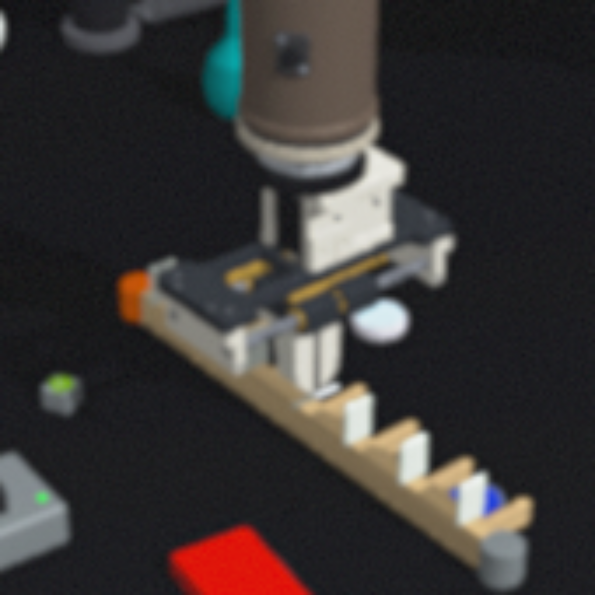

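Call:
arm_command --plan '[[[0.01, 0, 0], [0, 0, 0]], [[0.02, 0, 0], [0, 0, 0]], [[0.02, -0.02, 0], [0, 0, 0]], [[0.02, -0.055, 0], [0, 0, 0]], [[0.02, -0.09, 0], [0, 0, 0]]]'

```text
clock: 7.5
position: [0.662, 0.0, 0.1495]
ee_rot: [-1.244, 1.156, -1.155]
force: [1.0, -0.1, -0.6]
width: 0.0
```

```bash
python3 go.py -.0745 -.120 .10
```

```text
clock 7.5 rackTCP [ 49.9 -23.5 149.5] tip z 127.5 F [ 0.95 -0.06 -0.63] w 0.0
shift [ 0.0966  0.0277 -0.1242] turn [ 0.1  -0.08  0.03]
```

Call:
arm_command --plan '[[[0.1, 0, -0.123], [0, 0, 0]], [[0.1, 0, -0.123], [0, 0, 0]], [[0.1, 0, -0.123], [0, 0, 0]], [[0.1, 0.02, -0.123], [0, 0, 0]], [[0.1, 0.02, -0.123], [0, 0, 0]]]'

```text
clock: 8.0
position: [0.5445, -0.1097, 0.1279]
ee_rot: [-1.243, 1.16, -1.156]
force: [-0.4, 1.1, 0.2]
width: 0.005
```

Call:
arm_command --plan '[[[0, 0, 0], [0, 0, 0]], [[0, 0, 0], [0, 0, 0]]]'

```text
clock: 8.2
position: [0.5488, -0.1061, 0.1295]
ee_rot: [-1.243, 1.152, -1.153]
force: [0.4, 0.9, 1.2]
width: 0.003
```

```bash
python3 - <<'E'
from go import *
from fit import masks,blob
st=observe();p=get_image("wrist");cv2.imwrite("pics/w6.png",p["color"][:,:,::-1])
a=p["color"].copy()
for k in (-2,-1,0):
    for X in((0,.054*k,.014),(.045,.054*k,.014),(.0425,.054*k,.056),(.0625,.054*k,.056)):
        u,v=wproj(p,st,rack2w(*X));cv2.circle(a,(round(u),round(v)),2,(255,0,255),-1)
cv2.imwrite("pics/w6.png",a[:,:,::-1])
for r in place_of(p,"uv_filter")[:2]: print(r["point"],r["confidence"],w2rack(wray(p,st,r["point"],0)).round(4))
s=get_image("scene");cv2.imwrite("pics/s6.png",cv2.resize(s["color"][140:310,220:390,::-1],None,fx=3.5,fy=3.5))
E
python3 go.py -.073 -.125 .0035
```

```text
[317.7, 162.8] 0.88 [-0.0719 -0.0668  0.    ]
clock 8.35 rackTCP [ -71.2 -120.9  129.3] tip z 107.3 F [-0.27 -0.24 -0.52] w 0.005
shift [ 0.0041  0.1038 -0.0019] turn [-0.04  0.13  0.  ]
```

View pics/w6.png

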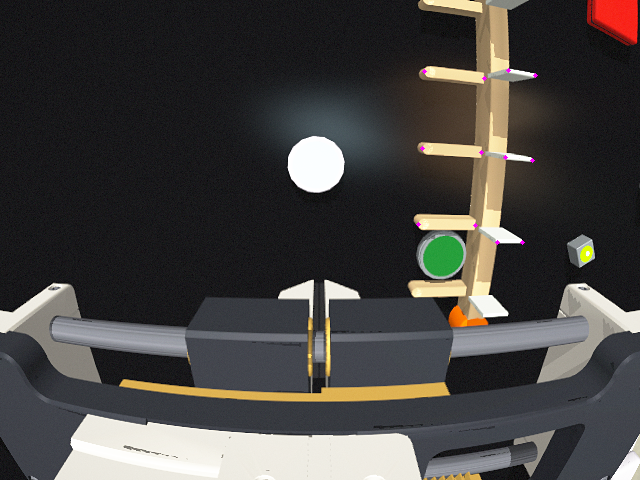

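View pics/s6.png

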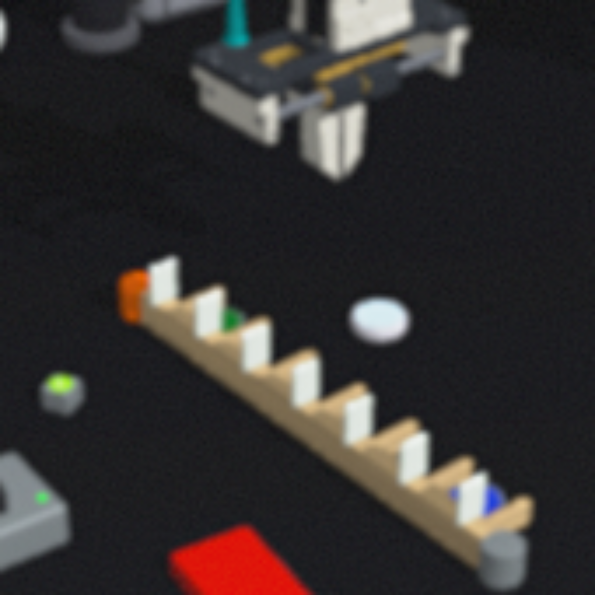

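Call:
arm_command --plan '[[[0, 0.04, -0.001], [0, 0, 0]], [[0, 0.07, -0.001], [0, 0, 0]], [[0, 0.085, -0.001], [0, 0, 0]], [[0, 0.094, -0.001], [0, 0, 0]], [[0, 0.097, -0.001], [0, 0, 0]]]'

```text
clock: 8.85
position: [0.5465, -0.1066, 0.0314]
ee_rot: [-1.244, 1.154, -1.153]
force: [0.1, 0.2, -0.3]
width: 0.003
```

Call:
arm_command --plan '[[[0, 0.003, 0], [0, 0, 0]], [[0, 0.006, 0], [0, 0, 0]], [[0, 0.006, 0], [0, 0, 0]]]'

```text
clock: 9.15
position: [0.5467, -0.1069, 0.0263]
ee_rot: [-1.243, 1.153, -1.154]
force: [-0.3, 0.1, 0.5]
width: 0.004
```

```bash
python3 go.py -.072 -.0565 .0035
```

```text
clock 9.15 rackTCP [ -73.  -121.6   26.3] tip z 4.3 F [-0.32  0.15  0.48] w 0.004
shift [-0.0651  0.0008  0.001 ] turn [-0.04  0.04  0.  ]
```

Call:
arm_command --plan '[[[-0.008, 0, 0.001], [0, 0, 0]], [[-0.016, 0, 0.001], [0, 0, 0]], [[-0.024, 0, 0.001], [0, 0, 0]], [[-0.031, 0, 0.001], [0, 0, 0]], [[-0.038, 0, 0.001], [0, 0, 0]]]'

```text
clock: 9.65
position: [0.5445, -0.068, 0.0261]
ee_rot: [-1.244, 1.154, -1.154]
force: [0.4, 0.7, -0.2]
width: 0.008
```

Call:
arm_command --plan '[[[-0.007, 0, 0], [0, 0, 0]], [[-0.014, 0, 0], [0, 0, 0]], [[-0.019, 0, 0], [0, 0, 0]], [[-0.022, 0, 0], [0, 0, 0]], [[-0.022, 0, 0], [0, 0, 0]]]'

```text
clock: 10.15
position: [0.5429, -0.0466, 0.026]
ee_rot: [-1.244, 1.154, -1.153]
force: [-0.5, -0.9, 0.3]
width: 0.01
```

```bash
cat > look.py <<'E'
from go import *
import sys
n=sys.argv[1]
st=observe();p=get_image("wrist");a=p["color"].copy()
for k in (-1,0):
    for X in((0,.054*k,.014),(.045,.054*k,.014)):
        u,v=wproj(p,st,rack2w(*X));cv2.circle(a,(round(u),round(v)),2,(255,0,255),-1)
cv2.imwrite(f"pics/w{n}.png",a[:,:,::-1])
for r in place_of(p,"uv_filter")[:2]: print(r["point"],r["confidence"],w2rack(wray(p,st,r["point"],0)).round(4))
s=get_image("scene");cv2.imwrite(f"pics/s{n}.png",cv2.resize(s["color"][140:310,220:390,::-1],None,fx=3.5,fy=3.5))
for r in place_of(s,"uv_filter")[:2]: print(r["point"],r["confidence"],w2rack(at(s,r["point"],0)).round(4))
E
python3 look.py 7;python3 go.py -.072 -.0565 .0035
```

```text
[320.1, 233.9] 0.87 [-0.0721 -0.0294  0.    ]
[335.0, 240.4] 0.69 [-0.0634 -0.0281  0.    ]
clock 10.35 rackTCP [-72.4 -62.   26. ] tip z 4.0 F [ 0.03 -0.63  0.04] w 0.005
shift [-0.0055  0.0005  0.0004] turn [-0.    0.    0.01]
```

View pics/w7.png

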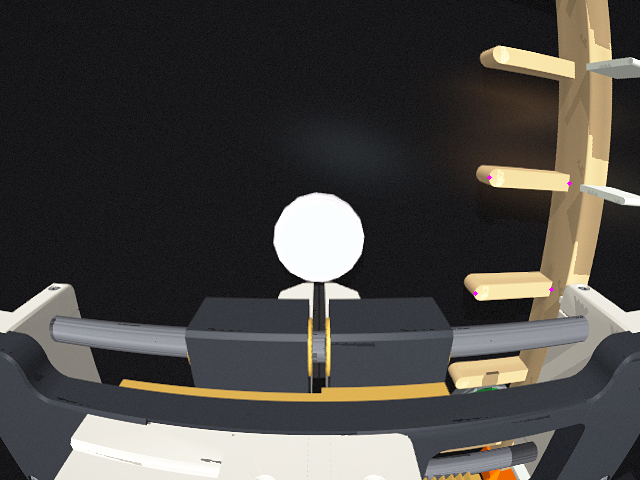

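View pics/s7.png

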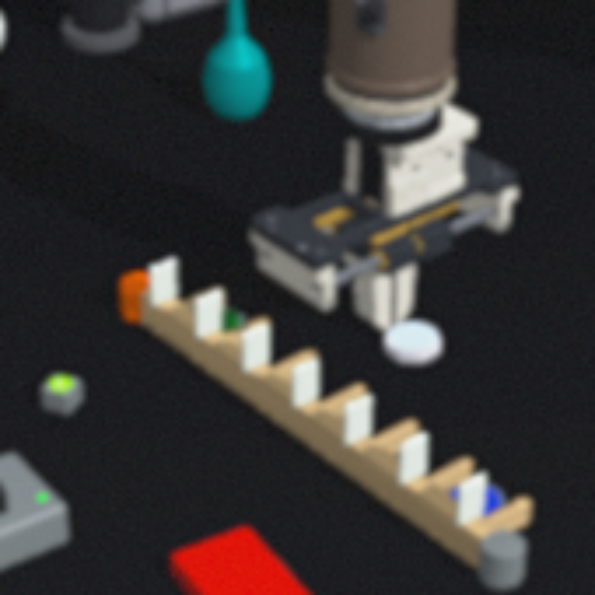

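Call:
arm_command --plan '[[[-0.001, 0, 0], [0, 0, 0]], [[-0.0025, 0, 0], [0, 0, 0]], [[-0.0025, 0, 0], [0, 0, 0]]]'

```text
clock: 10.65
position: [0.5427, -0.0444, 0.026]
ee_rot: [-1.243, 1.154, -1.154]
force: [0.5, -0.4, -0.4]
width: 0.003
```

```bash
python3 look.py 8;python3 go.py -.072 -.09 .0035
```

```text
[319.3, 236.3] 0.87 [-0.0724 -0.0283  0.    ]
[473.7, 398.0] 0.21 [ 0.0215 -0.1307  0.    ]
[338.2, 239.8] 0.61 [-0.0715 -0.025   0.    ]
clock 10.85 rackTCP [-72.3 -59.1  26. ] tip z 4.0 F [-0.52 -0.47 -0.66] w 0.008
shift [0.0309 0.0005 0.0003] turn [-0.    0.04 -0.  ]
```

Call:
arm_command --plan '[[[0.008, 0, 0], [0, 0, 0]], [[0.02, 0, 0], [0, 0, 0]], [[0.02, -0.02, -0.02], [0, 0, 0]], [[0.0, -0.035, -0.06], [0, 0, 0]], [[-0.031, -0.035, -0.06], [0, 0, 0]]]'

```text
clock: 11.35
position: [0.4763, -0.0218, 0.062]
ee_rot: [-1.243, 1.161, -1.159]
force: [0.4, 0.6, 0.2]
width: 0.004
```

Call:
arm_command --plan '[[[0, 0, 0], [0, 0, 0]], [[0, 0, 0], [0, 0, 0]]]'

```text
clock: 11.55
position: [0.4811, -0.0185, 0.0613]
ee_rot: [-1.243, 1.153, -1.154]
force: [0.6, -1.4, 0.1]
width: 0.008
```

```bash
python3 look.py 9;python3 go.py -.132 -.0275 .0035
```

```text
[422.8, 269.6] 0.64 [-0.0713 -0.0288 -0.    ]
[336.5, 240.2] 0.54 [-0.0669 -0.0264  0.    ]
[282.1, 236.7] 0.17 [ 0.03   -0.1258  0.    ]
clock 11.75 rackTCP [-132.1  -29.5   60.9] tip z 38.9 F [ 0.71  0.58 -0.34] w 0.006
shift [-0.0021  0.0354  0.    ] turn [-0.01 -0.06  0.04]
```

View pics/w9.png

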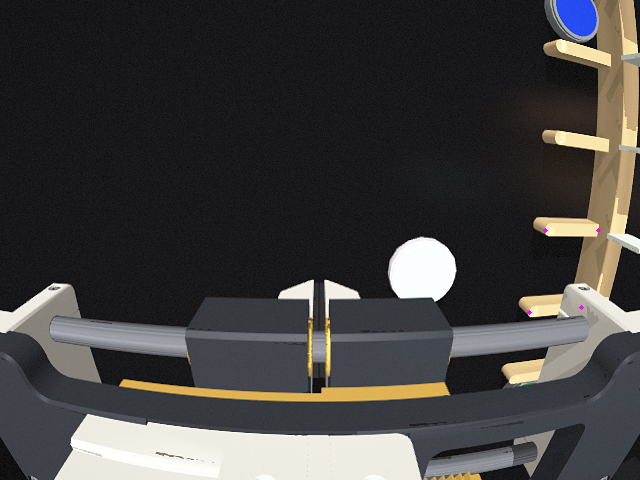

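View pics/s9.png

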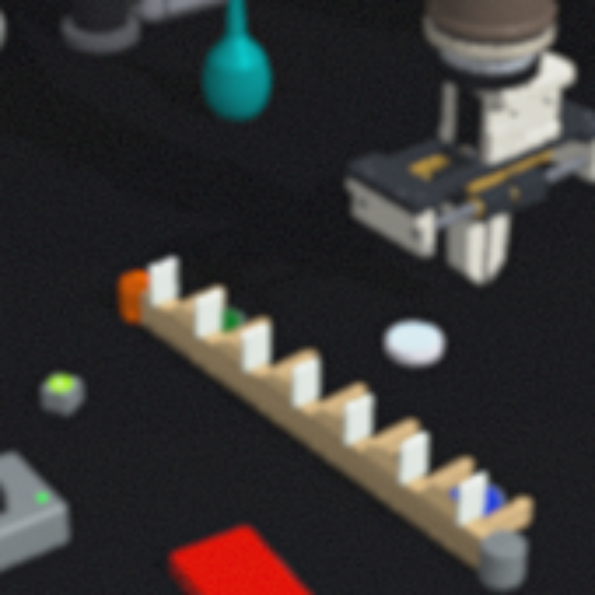

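Call:
arm_command --plan '[[[-0.001, 0.015, 0], [0, 0, 0]], [[-0.001, 0.026, 0], [0, 0, 0]], [[-0.001, 0.032, 0], [0, 0, 0]], [[-0.001, 0.035, 0], [0, 0, 0]], [[-0.001, 0.035, 0], [0, 0, 0]]]'

```text
clock: 12.25
position: [0.4803, -0.0174, 0.0256]
ee_rot: [-1.244, 1.155, -1.154]
force: [-0.4, 0.3, -0.1]
width: 0.003
```

Call:
arm_command --plan '[[[0, 0, 0.008], [0, 0, 0]], [[0, 0, 0.016], [0, 0, 0]], [[0, 0, 0.024], [0, 0, 0]], [[0, 0, 0.032], [0, 0, 0]], [[0, 0, 0.04], [0, 0, 0]]]'

```text
clock: 12.75
position: [0.5213, -0.0139, 0.0261]
ee_rot: [-1.243, 1.154, -1.154]
force: [-0.9, -1.0, 0.4]
width: 0.006
```

```bash
python3 look.py 10;python3 go.py -.012 -.0275 .0035
```

```text
[377.9, 300.3] 0.86 [-0.063 -0.029  0.   ]
[334.1, 239.4] 0.7 [-0.0646 -0.0329  0.    ]
clock 12.95 rackTCP [-92.4 -27.2  25.9] tip z 3.9 F [-0.32 -0.89  0.73] w 0.003
shift [0.0004 0.0004 0.0804] turn [0.01 0.04 0.  ]
```

View pics/w10.png

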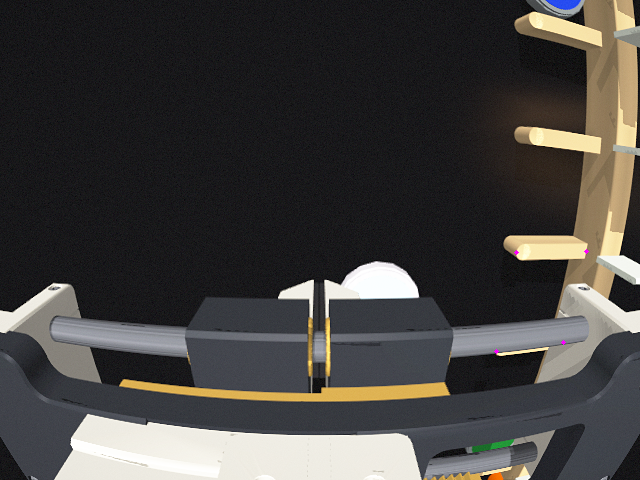

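View pics/s10.png

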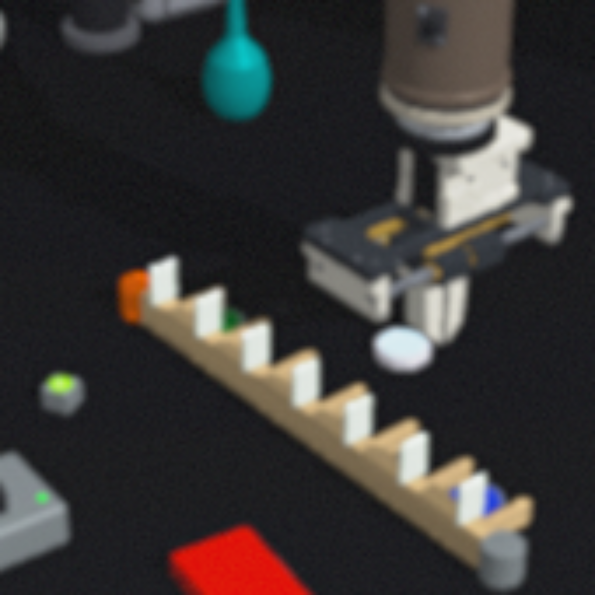

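Call:
arm_command --plan '[[[0, 0, 0.008], [0, 0, 0]], [[0, 0, 0.016], [0, 0, 0]], [[0, 0, 0.024], [0, 0, 0]], [[0, 0, 0.03], [0, 0, 0]], [[0, 0, 0.034], [0, 0, 0]]]'

```text
clock: 13.45
position: [0.5551, -0.0115, 0.026]
ee_rot: [-1.243, 1.154, -1.154]
force: [0.2, 0.3, -0.4]
width: 0.003
```

```bash
python3 look.py 11;python3 go.py -.006 -.0275 .0035
```

```text
[376.9, 295.2] 0.56 [-0.0297 -0.0263  0.    ]
[323.3, 245.6] 0.66 [-0.0254 -0.0294  0.    ]
clock 13.65 rackTCP [-58.6 -27.2  25.9] tip z 3.9 F [ 0.21  0.36 -0.26] w 0.01
shift [0.0004 0.0004 0.0526] turn [0.02 0.04 0.  ]
```

View pics/s11.png

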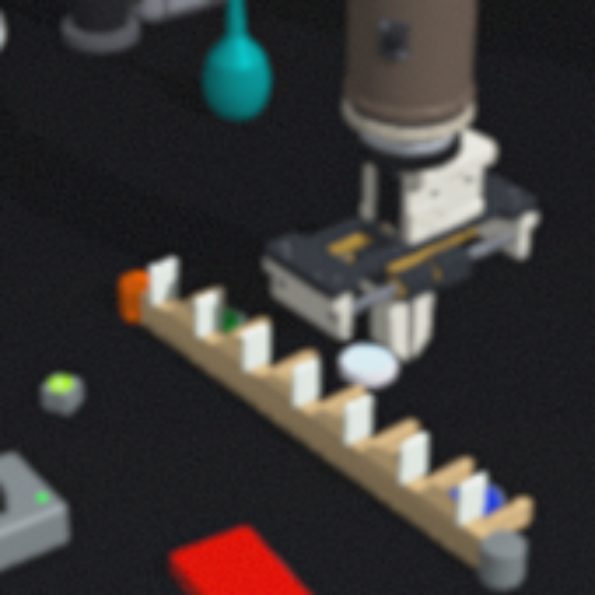

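View pics/w11.png

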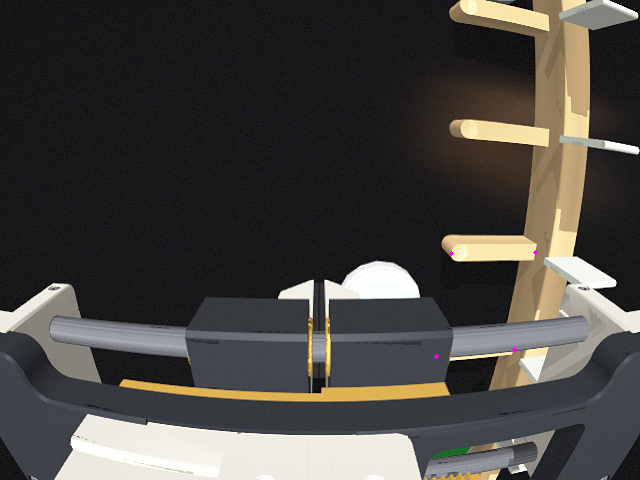

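Call:
arm_command --plan '[[[0, 0, 0.008], [0, 0, 0]], [[0, 0, 0.016], [0, 0, 0]], [[0, 0, 0.024], [0, 0, 0]], [[0, 0, 0.032], [0, 0, 0]], [[0, 0, 0.038], [0, 0, 0]]]'

```text
clock: 14.15
position: [0.5932, -0.0086, 0.026]
ee_rot: [-1.243, 1.154, -1.154]
force: [0.4, -0.2, 0.7]
width: 0.008
```

```bash
python3 look.py 12;python3 go.py -.006 -.0275 .0035
```

```text
[376.9, 298.0] 0.61 [ 0.0086 -0.0277  0.    ]
[313.2, 250.1] 0.6 [ 0.0066 -0.0304  0.    ]
clock 14.35 rackTCP [-20.4 -27.1  25.9] tip z 3.9 F [-0.69 -0.58  0.04] w 0.005
shift [0.0004 0.0004 0.0144] turn [0.01 0.04 0.  ]
```

View pics/s12.png

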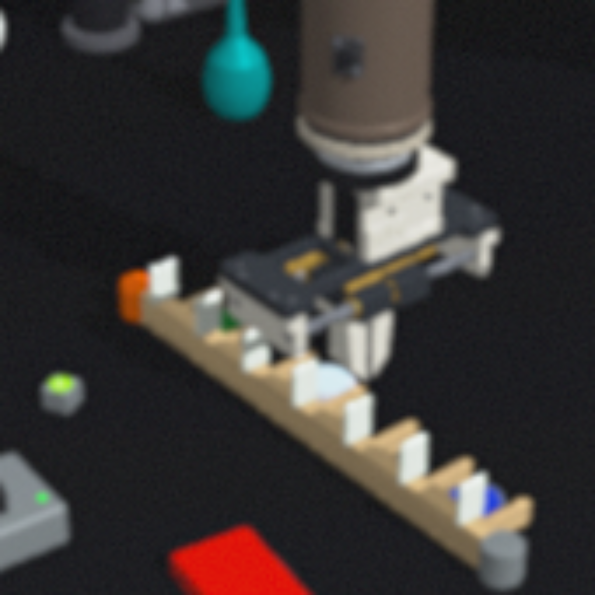

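View pics/w12.png

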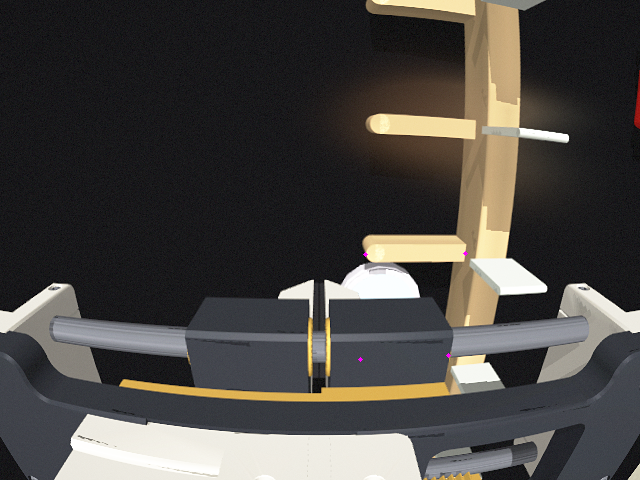

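Call:
arm_command --plan '[[[0, 0, 0.005], [0, 0, 0]], [[0, 0, 0.009], [0, 0, 0]], [[0, 0, 0.012], [0, 0, 0]], [[0, 0, 0.014], [0, 0, 0]], [[0, 0, 0.015], [0, 0, 0]]]'

```text
clock: 14.85
position: [0.6074, -0.0075, 0.026]
ee_rot: [-1.244, 1.154, -1.154]
force: [-0.4, 1.0, 0.1]
width: 0.005
```

```bash
python3 look.py 13;python3 go.py -.003 -.0275 .0035
```

```text
[376.1, 298.2] 0.66 [ 0.0224 -0.0278  0.    ]
[306.9, 255.0] 0.57 [ 0.0317 -0.0242  0.    ]
clock 15.05 rackTCP [ -5.4 -27.1  26. ] tip z 4.0 F [-0.01 -0.89 -0.48] w 0.004
shift [0.0004 0.0005 0.0024] turn [ 0.    0.04 -0.  ]
```

View pics/s13.png

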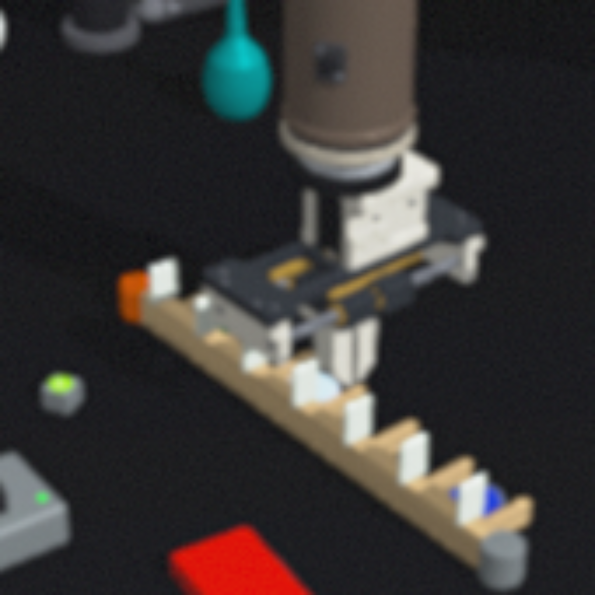

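View pics/w13.png

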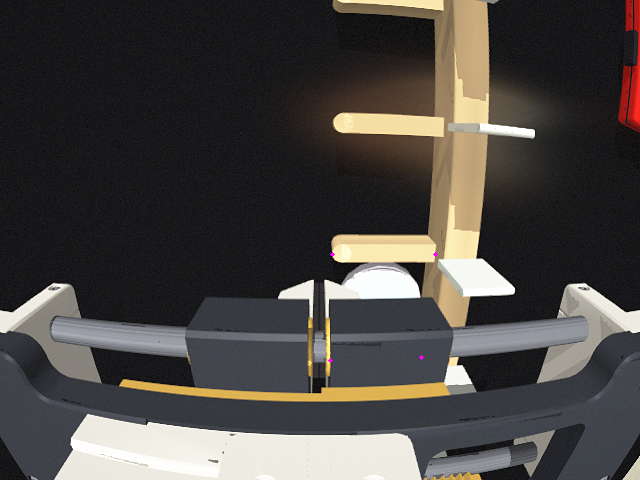

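Not home yet: the image shows a small gap to the rail, and there is no contact force. I'll go on in 1 mm steps.

Call:
arm_command --plan '[[[0, 0, 0.001], [0, 0, 0]], [[0, 0, 0.002], [0, 0, 0]], [[0, 0, 0.003], [0, 0, 0]], [[0, 0, 0.003], [0, 0, 0]]]'

```text
clock: 15.45
position: [0.6097, -0.0074, 0.0259]
ee_rot: [-1.244, 1.155, -1.154]
force: [-1.3, -0.0, 1.2]
width: 0.005
```

```bash
python3 go.py -.003 -.0275 .0035
```

```text
clock 15.45 rackTCP [ -2.8 -27.1  25.9] tip z 3.9 F [-1.35 -0.01  1.16] w 0.005
shift [ 0.0004  0.0004 -0.0002] turn [ 0.05  0.04 -0.01]
```

Call:
arm_command --plan '[[[0, 0, 0.001], [0, 0, 0]], [[0, 0, 0.002], [0, 0, 0]], [[0, 0, 0.002], [0, 0, 0]]]'

```text
clock: 15.75
position: [0.6104, -0.0074, 0.0255]
ee_rot: [-1.246, 1.157, -1.152]
force: [-6.4, -0.0, 4.1]
width: 0.006
```

```bash
python3 go.py -.003 -.0275 .0035; python3 look.py 14;python3 go.py -.003 -.0275 .0035
```

```text
clock 15.75 rackTCP [ -2.2 -27.1  25.5] tip z 3.5 F [-6.37 -0.04  4.12] w 0.006
shift [ 0.0004  0.     -0.0008] turn [ 0.21  0.02 -0.03]
[376.5, 298.2] 0.9 [ 0.0253 -0.0276  0.    ]
[307.6, 255.0] 0.6 [ 0.0303 -0.0231  0.    ]
clock 15.95 rackTCP [ -2.2 -27.1  25.6] tip z 3.6 F [-6.94 -0.27  2.18] w 0.006
shift [ 0.0004  0.0001 -0.0008] turn [ 0.2   0.02 -0.03]
```

The contact force is 6.5 N against the rail and the filter measures x=25.3, y=-27.6 mm, so it is home. I'll back straight out, then go up.

Call:
arm_command --plan '[[[0, 0, -0.003], [0, 0, 0]], [[0, 0, -0.01], [0, 0, 0]], [[0, 0, -0.025], [0, 0, 0]], [[0, 0, -0.05], [0, 0, 0]], [[0, -0.02, -0.08], [0, 0, 0]]]'

```text
clock: 16.45
position: [0.5311, -0.0131, 0.0447]
ee_rot: [-1.245, 1.154, -1.153]
force: [0.1, -0.0, 1.5]
width: 0.004
```

Call:
arm_command --plan '[[[0, -0.04, -0.04], [0, 0, 0]], [[0, -0.08, -0.06], [0, 0, 0]], [[0, -0.13, -0.06], [0, 0, 0]], [[0, -0.16, -0.06], [0, 0, 0]], [[0, -0.16, -0.06], [0, 0, 0]]]'

```text
clock: 16.95
position: [0.4751, -0.0177, 0.2104]
ee_rot: [-1.235, 1.148, -1.157]
force: [0.4, -0.2, -0.1]
width: 0.001
```

Call:
arm_command --plan '[[[0, 0, 0], [0, 0, 0]], [[0, 0, 0], [0, 0, 0]], [[0, 0, 0], [0, 0, 0]]]'

```text
clock: 17.25
position: [0.4718, -0.0177, 0.2049]
ee_rot: [-1.245, 1.155, -1.153]
force: [-1.0, -1.0, 0.8]
width: 0.003
```

```bash
python3 look.py 15;python3 go.py -.003 -.0275 .0035
```

```text
[485.1, 213.2] 0.72 [ 0.0253 -0.0256  0.    ]
[307.4, 255.9] 0.58 [ 0.0331 -0.0205  0.    ]
clock 17.45 rackTCP [-140.6  -27.3  205.4] tip z 183.4 F [-0.18  0.82  0.41] w 0.008
shift [0.0002 0.1797 0.1378] turn [0.07 0.02 0.02]
```

View pics/s15.png

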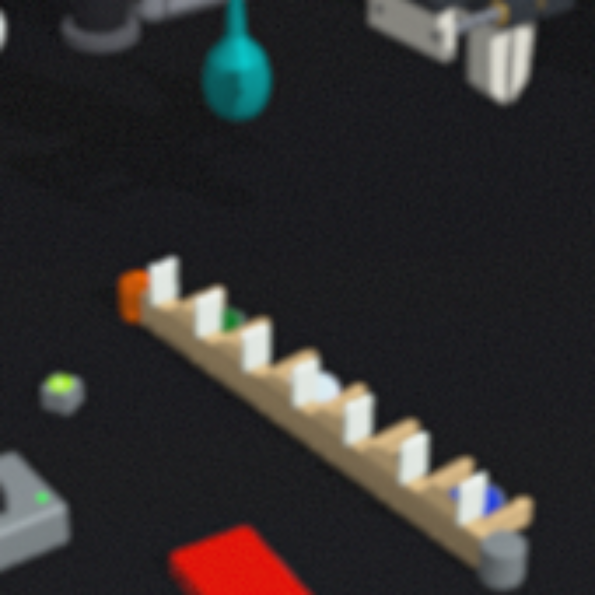

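View pics/w15.png

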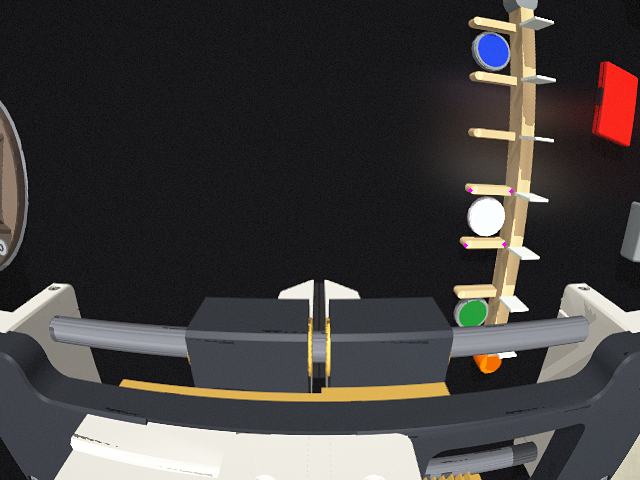

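```bash
python3 -c "
from cell import *
print(sign_off())"
```

```text
the job is handed in; nothing more can be done
None
```

The silver UV filter is fully home in the third gap from the orange cap, and I handed the job in at about 17.5 s of the 54 s allowed.

- **Tabs:** With closed fingertips about 11 mm above the rail, I swept from the orange cap (rack y = -192). The sweep bent tab6, tab5 and tab4 in turn. At the far side of the third gap it also partly bent tab3, which the task allows. I then moved back into the gap and lifted out. The three tabs beyond stood upright in every picture taken during the sweep, and all seven were upright afterwards.
- **Filter:** I pushed it flat along the shelf, first sideways into line with the gap, then forward. It stopped against the rail with about 6.5 N of contact.

**Last checks:**
- The wrist camera put the filter at rack (25.3, -25.6) mm; home is (25, -27) give or take 3 mm across the gap.
- The scene-camera network put it at (33, -20) mm. I gave that less weight, because the filter is mostly hidden behind a tab and divider in that view, and 33 mm would put it inside the rail.
- In the last pictures the bystanders I could see (both caps' neighbours, level, card case, blower) looked unmoved. I did not check the teleconverter or lens holder again at the end.
- The hand was clear, with the fingertips about 183 mm above the shelf.

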